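Find the lens box that is not empty and set it in the microscope's cradle

ROBOT

A 6-joint arm with a two-finger parallel gripper is mounted at the origin on the work surface. World frame = base frame: x ahead of the robot, y to its left, z up, the work surface at z = 0. Lengths are in m, angles in rad, forces in N, time in s.
With the tool pointing down it reaches from about 0.275 to 0.85 m from the base axis. Payload 5.2 kg.
Tool frame: the origin (TCP) lies on the centre line of the jaws, within the pads' length; the fingertips stand robot.nose_length ahead of it and the grasp point (between the pads) is the TCP (robot.nose_length is the distance from the TCP to the fingertips, in m); z points along the fingers, y is the line along which they close (so a half turn about z gives the same grasp; the last joint's range is limited). The gripper opens to 85 mm and grips with 20 to 120 N. Pads are 22 mm wide; open, the fingers measure 114 mm over their backs; the gripper's body (76 mm by 85 mm) begins 54 mm behind the grasp point. The pads swing forward as they close: fully open they stand 13 mm farther back than shut.
Start: joints at [-1.317, 0.259, 1.535, -0, 1.348, -0.203], TCP at [0.243, -0.494, 0.226] pointing down, gripper open.
Joint ranges: [-3.14, 3.14], [-0.91, 2.08], [0.19, 2.58], [-1.22, 4.36], [0.22, 2.71], [-3.12, 3.12]. Speed limits (rad/s): [2.57, 2.57, 3.14, 3.14, 3.14, 3.14].

INTERFACE

Orientations are given as [roll, pitch, yaw] about the fixed x, y, z axes, in that order (R = Rz(yaw) Ry(pitch) Rx(roll)).
In Python, from plant import robot gives the robot as it stands.
- The arm moves only by the shell command python3 -m jog 'ROWS'. ROWS is JSON, a list of rows, each an object of numbers: "grip": the opening, from 0 (shut) to 1 (fully open); "tx", "ty", "tz": the shift along the tool's x, y, z in mm; "twist": the turn about the tool's z in degrees. A call has 1 to 8 rows; each row shifts and turns the commanded pose from where the row before left it, along the tool's axes as they then stand; what a row does not reach is not made up. A row lasts 1/12 s, in which the tool goes at most 41.7 mm and 7.16 degrees, less where a joint would pass 70% of its speed; a pose out of reach is approached as far as the arm can. A call is refused whole if a number of a shift passes 41.7 or a number of a turn 7.16, either way. A call with a gripper value outside its range is refused whole. The fingers move at their own pace and stop on an object; the grip force is fixed at half the most. Time passes only in rows, so rows that do not move let the fingers close. It gives the time, the measured TCP pose, the force, the opening and the grip force at its end, in the units of the state.
- robot.get_obs(): the state, without advancing time (a new reading comes with each control period).
- robot.camera(name): name is "side" or "top" or "wrist"; returns a dict with "frame" (384x512x3 uint8, blue, green, red), "mtx" (3x3 intrinsics, pixels), "cam_to_world" (4x4, takes a point from camera to world coordinates); the wrist camera has in their place "mount" (4x4, takes a point from camera to tool coordinates, whose origin is the TCP and whose axes are the flange's). Camera axes: x right, y down, z forward; pixel columns grow to the right and rows downward; lengths in m; the calibration is good to about 2 mm. A picture is of the moment at which its call begins: read the wrist's pose just before it. There is no depth.
- robot.hand_in(): hands the job in; it is judged then, once.
The state is a dict: "t": time; "q": joint angles; "joint_velocities": joint speeds; "tau": joint torques, N m; "ee_pos": TCP position; "tool_rot": TCP orientation; "contact_force": force on the tool from outside, world axes, zero at the start; "ft_torque": the same for the moment, N m; "grip_width": finger opening in m; "finger_force": force on a finger pad.
Only numpy, scipy, OpenCV 4.12 (cv2) and the standard library are available. Lean on these libraries where they do the work, as an engineer would, in place of code of your own. Each camera call takes 0.05 s, during which the arm holds its last target. There are 200 camera calls.

TASK

One of the three identical black boxes in the white tray still has a microscope lens in it: feel by weight which one, and set it upright in the grey cradle, lengthwise between the two tall cheeks, where its weight alone takes the sprung plate fully down. The cheeks leave no room for fingers at the ends of the box and the tray none along its sides, so put it down somewhere free and take it the other way. Leave the two empty boxes standing flat in the tray, never drop a box, and leave the other things on the desk where they are.

Things in the scene. Friction and masses are not known exactly. Their poses are not given: they have to be found in the camera images.
- box_a: one of three outwardly identical closed black lens boxes, 64 (own x) x 40 (own y) x 42 mm high, blank paper label on the lid. Origin: centre of its underside, z up. One of the three holds a lens and weighs 300 to 470 g, the other two are empty, 55 to 105 g; which is which cannot be seen.
- box_b: one of three outwardly identical closed black lens boxes, 64 (own x) x 40 (own y) x 42 mm high, blank paper label on the lid. Origin: centre of its underside, z up. One of the three holds a lens and weighs 300 to 470 g, the other two are empty, 55 to 105 g; which is which cannot be seen.
- box_c: one of three outwardly identical closed black lens boxes, 64 (own x) x 40 (own y) x 42 mm high, blank paper label on the lid. Origin: centre of its underside, z up. One of the three holds a lens and weighs 300 to 470 g, the other two are empty, 55 to 105 g; which is which cannot be seen.
- tray: fixed low white tray, 84 (own x) x 160 (own y) x 13 mm high; floor, walls and two full-height dividers 4 mm thick; three compartments side by side along own y (centres y = -0.052, 0, +0.052). A box stands in each, long side along the tray's x, 12 mm between neighbouring boxes. Origin: centre of the underside, on the desk. Lies left or right of the middle.
- cradle: fixed grey cradle, 64 (own x) x 90 (own y) mm: two 6 mm cheeks 62 mm high (above the desk) at its y ends, 78 mm between them; two 4 mm lips 14 mm high along its open x sides, 56 mm between them; a sprung metal plate as its floor. A box goes in from above, long side along the cradle's y. Origin: centre of the underside, on the desk.
- cradle_seat (a point): centre of the cradle, 6 mm above the desk: where the middle of the full box's underside ends up, the plate being down. Axes as the cradle's. Fixed.
- plate (a joint): the cradle's sprung floor plate: 0 = up (its upper face 10 mm above the desk), 0.004 = fully down (6 mm). An empty box leaves it up, the full box rests it fully down.
- mouse: loose white computer mouse on a round black pad, 58 x 102 x 34 mm; origin: centre of its underside. To be left alone.
- oil: loose small amber bottle, 36 mm across, 75 mm high; origin: centre of its underside. To be left alone.
- eyepiece: loose black eyepiece standing up, 34 mm across, 52 mm high; origin: centre of its underside. To be left alone.
- pens: loose steel cup with pens, 72 mm across, 95 mm high, pens to 155 mm; origin: centre of its underside. To be left alone.

How it is judged:
By the outcome, as a careful person would: the job done as asked, in the order asked, and still so for the second after the job is handed in, with the robot touching nothing.
It also fails if it takes over 64 s, if anything falls off the work surface, if the arm or the gripper's body presses on something with over 40 N, if the wrist force passes 120 N, or if a joint passes its speed limit or range.

## Working session

There is one attempt and no reset: what is moved stays moved. The work goes in short steps, Python scripts to look and compute and a shell command to move; the robot and the scene stay as the last step left them, time stands still between calls to the robot, and variables do not carry over. Pictures are saved under pics/ and viewed, at most 10 in all, crops included, and the job is handed in when it is done.

```bash
ls; mkdir -p pics
cat > h.py <<'E'
import numpy as np, cv2
from plant import robot
def snap(n,f):
    o=robot.get_obs(); c=robot.camera(n); cv2.imwrite('pics/'+f+'.png',c['frame']); return o,c
def ray(c,u,v,z):
    T=np.array(c['cam_to_world']);d=T[:3,:3]@np.linalg.inv(np.array(c['mtx']))@[u,v,1];o=T[:3,3]
    return o+d*(z-o[2])/d[2]
def proj(c,p):
    T=np.linalg.inv(np.array(c['cam_to_world']));q=np.array(c['mtx'])@(T@[*p,1])[:3];return q[:2]/q[2]
E
python3 - <<'E'
from h import *
o,c=snap('top','top1')
cv2.imwrite('pics/top1b.png',cv2.resize(c['frame'],(800,600),interpolation=cv2.INTER_CUBIC))
np.save('top.npy',{'mtx':c['mtx'],'cam_to_world':c['cam_to_world']},allow_pickle=True)
print(o,robot.nose_length,c['mtx'],c['cam_to_world'])
E
```

```text
pics
{'t': 0.0, 'q': array([-1.31686000e+00,  2.59354767e-01,  1.53614964e+00,  4.27290156e-05,
        1.34801641e+00, -2.02804902e-01]), 'joint_velocities': array([ 0.00121951, -0.00262989,  0.00020193, -0.00141806,  0.000395  ,
        0.00130613]), 'tau': array([ 5.97421458e-04, -4.46032584e+01, -2.90565509e+01, -2.72286261e-04,
        1.19261097e-02, -2.47170271e-05]), 'ee_pos': array([ 0.2424496 , -0.49303994,  0.22504169]), 'tool_rot': array([-3.13971240e+00, -4.29165384e-04,  4.56731340e-01]), 'contact_force': array([0.40437082, 1.18064041, 1.01985081]), 'ft_torque': array([-0.00628419,  0.00060481, -0.00119232]), 'finger_force': 0.0, 'grip_width': 0.08529973366126793} 0.019 [[406.43482837   0.         253.28343911]
 [  0.         406.43482837 194.3135025 ]
 [  0.           0.           1.        ]] [[ 0.09704685 -0.97084476  0.2191857   0.37947841]
 [-0.99525717 -0.09317669  0.02795108 -0.00918046]
 [-0.00671316 -0.2208587  -0.97528271  1.20696261]
 [ 0.          0.          0.          1.        ]]
```

View pics/top1b.png

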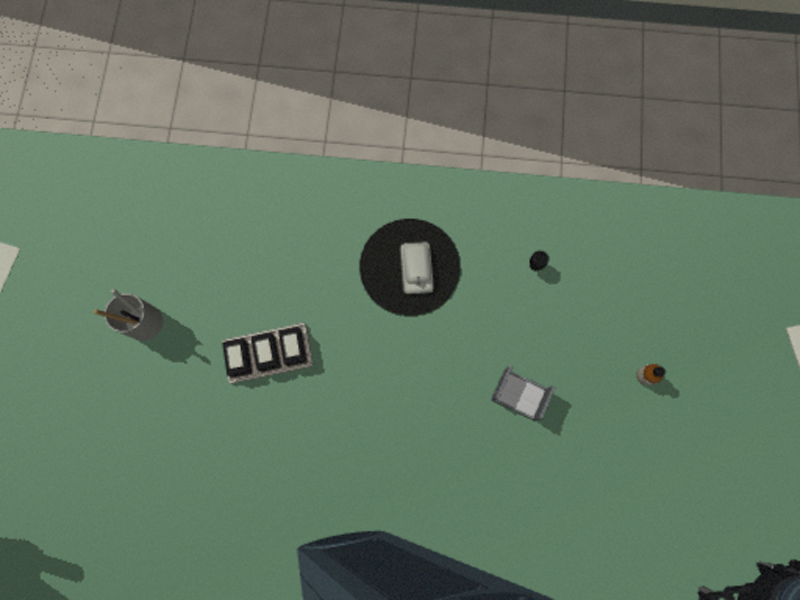

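The top view (1.56x) shows the tray at about (267,352), the cradle at (523,394), pens at (130,313), the mouse at (417,267), the eyepiece at (540,260) and the oil at (653,374). Next I'll enlarge the tray and cradle.

Run:
```python
from h import *
im=cv2.imread('pics/top1.png')
a=im[200:250,136:206];b=im[228:278,308:358]
r=lambda x:cv2.resize(x,None,fx=6.5,fy=6.5,interpolation=cv2.INTER_CUBIC)
s=np.hstack([r(a),r(b)]);print(s.shape)
s=cv2.convertScaleAbs(s,alpha=1.6)
cv2.imwrite('pics/crop1.png',s)
```

```text
(325, 780, 3)
```

View pics/crop1.png

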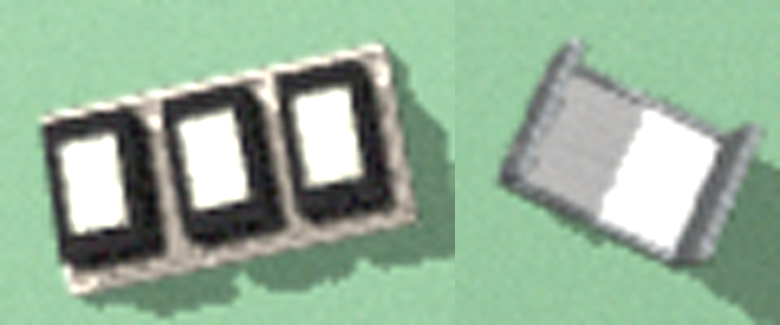

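```bash
cat >> h.py <<'E'
import os
if os.path.exists('top.npy'): top=np.load('top.npy',allow_pickle=True).item()
def crp(x,y): return (136+(x+.5)/6.5-.5,200+(y+.5)/6.5-.5) if x<455 else (308+(x-455+.5)/6.5-.5,228+(y+.5)/6.5-.5)
E
python3 - <<'E'
from h import *
np.set_printoptions(precision=4,suppress=True)
for n,pts,z in [('traycorner TR BR BL',[(383,44),(413,217),(75,293)],.013),('labels',[(95,184),(213,160),(328,138)],.046),('cheekR top outer',[(757,125),(708,262)],.062),('cradle outer base L',[(503,183)],0),('cheekL top back',[(578,42)],.062),('plate white corners',[(640,112),(715,145),(600,218),(670,250)],.010)]:
    P=np.array([ray(top,*crp(*p),z) for p in pts]); print(n);print(P)
    for i in range(len(P)-1): d=P[i+1]-P[i];print('  d',np.linalg.norm(d),np.degrees(np.arctan2(d[1],d[0])))
for n,p,z in [('mouse',(417,267),.03),('eye',(540,260),.05),('oil',(653,374),.07),('pens',(130,313),.095)]: print(n,ray(top,p[0]/1.5625,p[1]/1.5625,z))
E
```

```text
traycorner TR BR BL
[[0.5942 0.1967 0.013 ]
 [0.5161 0.1728 0.013 ]
 [0.4673 0.3205 0.013 ]]
  d 0.08164454802432478 -162.99102180521632
  d 0.15557972400714182 108.31084892115231
labels
[[0.5134 0.31   0.046 ]
 [0.529  0.2594 0.046 ]
 [0.5437 0.2099 0.046 ]]
  d 0.05294938322894689 -72.80283691471217
  d 0.05167933660755427 -73.48596115139812
cheekR top outer
[[ 0.5137 -0.272   0.062 ]
 [ 0.4535 -0.2537  0.062 ]]
  d 0.06292586051731593 163.1179122549817
cradle outer base L
[[ 0.4837 -0.1731  0.    ]]
cheekL top back
[[ 0.5421 -0.1932  0.062 ]]
plate white corners
[[ 0.5205 -0.2312  0.01  ]
 [ 0.509  -0.2655  0.01  ]
 [ 0.4715 -0.2159  0.01  ]
 [ 0.4605 -0.2477  0.01  ]]
  d 0.036209101696838566 -108.60587568277111
  d 0.06216543479382169 127.03071332185229
  d 0.033702332335057365 -109.20544013226903
mouse [ 0.7198 -0.0091  0.03  ]
eye [ 0.7499 -0.2398  0.05  ]
oil [ 0.5506 -0.4464  0.07  ]
pens [0.5666 0.4957 0.095 ]
```

```bash
R='x'; python3 -m jog '[{"tx":38.8,"ty":-14.4},{"tx":38.8,"ty":-14.4},{"tx":38.8,"ty":-14.4},{"tx":38.8,"ty":-14.4},{"tx":38.8,"ty":-14.4},{"tx":38.8,"ty":-14.4},{"tx":38.8,"ty":-14.4},{"tx":38.8,"ty":-14.4}]'
python3 -m jog '[{"tx":38.8,"ty":-14.4},{"twist":-6.5},{"twist":-6.5},{"twist":-6.5},{"twist":-6.5},{"twist":-6.5},{"twist":-6.5},{"twist":-6.5}]'
cat >> h.py <<'E'
def rot(rpy):
    from scipy.spatial.transform import Rotation as R; return R.from_euler('xyz',rpy).as_matrix()
def wcam(f=None):
    o=robot.get_obs();c=robot.camera('wrist');T=np.eye(4);T[:3,:3]=rot(o['tool_rot']);T[:3,3]=o['ee_pos']
    w={'mtx':c['mtx'],'cam_to_world':T@np.array(c['mount'])}
    if f: cv2.imwrite('pics/'+f+'.png',c['frame']);np.save(f+'.npy',w,allow_pickle=True)
    return w,c['frame']
def ld(f): return np.load(f+'.npy',allow_pickle=True).item()
def go(x,y,z,yawdeg):
    o=robot.get_obs();R=rot(o['tool_rot']);d=R.T@(np.array([x,y,z])-o['ee_pos'])*1000
    print('t',round(o['t'],2),'pos',o['ee_pos'],'rpy',np.degrees(o['tool_rot']),'shift mm',d.round(1),'twist',round((np.degrees(o['tool_rot'][2])-yawdeg+180)%360-180,2))
E
python3 - <<'E'
from h import *
w,f=wcam('w1');print(robot.get_obs()['t'],robot.get_obs()['ee_pos'],w['cam_to_world'])
cv2.imwrite('pics/w1b.png',cv2.resize(f,(800,600),interpolation=cv2.INTER_CUBIC))
E
```

```text
0.1 [ 0.24252211 -0.49311847  0.22514812] [[ 0.4407822  -0.86576449 -0.23698711  0.30179757]
 [-0.89761285 -0.42558007 -0.11477269 -0.46452308]
 [-0.00149087  0.26331244 -0.96470946  0.37309923]
 [ 0.          0.          0.          1.        ]]invalid input at $[0]: expected keys grip, tx, ty, tz, twist
invalid input at $[0]: expected keys grip, tx, ty, tz, twist
```

View pics/w1b.png

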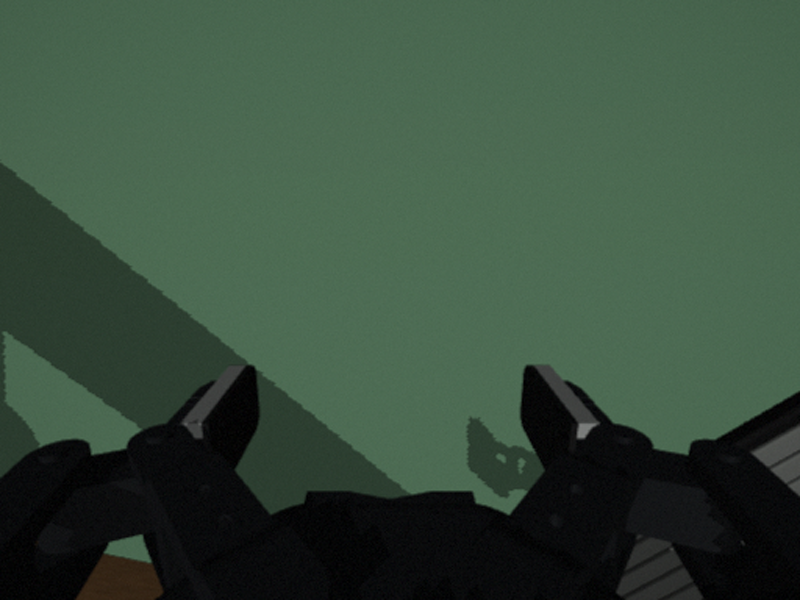

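The wrist view shows only bare desk, with the fingertips at (240,370) and (540,370), because the moves were refused: each row needs all its keys. I'll resend them with every key.

```bash
python3 -m jog '[{"grip":1,"tx":39.2,"ty":-11.8,"tz":0,"twist":0},{"grip":1,"tx":39.2,"ty":-11.8,"tz":0,"twist":0},{"grip":1,"tx":39.2,"ty":-11.8,"tz":0,"twist":0},{"grip":1,"tx":39.2,"ty":-11.8,"tz":0,"twist":0},{"grip":1,"tx":39.2,"ty":-11.8,"tz":0,"twist":0},{"grip":1,"tx":39.2,"ty":-11.8,"tz":0,"twist":0},{"grip":1,"tx":39.2,"ty":-11.8,"tz":0,"twist":0},{"grip":1,"tx":39.2,"ty":-11.8,"tz":0,"twist":0}]'
python3 -m jog '[{"grip":1,"tx":0,"ty":0,"tz":0,"twist":-6.5},{"grip":1,"tx":0,"ty":0,"tz":0,"twist":-6.5},{"grip":1,"tx":0,"ty":0,"tz":0,"twist":-6.5},{"grip":1,"tx":0,"ty":0,"tz":0,"twist":-6.5},{"grip":1,"tx":0,"ty":0,"tz":0,"twist":-6.5},{"grip":1,"tx":0,"ty":0,"tz":0,"twist":-6.5},{"grip":1,"tx":0,"ty":0,"tz":0,"twist":-6.5},{"grip":1,"tx":0,"ty":0,"tz":0,"twist":0}]'
python3 - <<'E'
from h import *
w,f=wcam('w2');go(.482,-.27,.225,71.5)
cv2.imwrite('pics/w2b.png',cv2.resize(f,(800,600),interpolation=cv2.INTER_CUBIC))
E
```

```text
t: 0.77
ee_pos: [0.4834, -0.2687, 0.2256]
tool_rot: [-3.141, 0.0, 0.457]
contact_force: [-0.5, -0.4, 0.4]
grip_width: 0.0851
finger_force: 0.0
t: 1.43
ee_pos: [0.4822, -0.2703, 0.2254]
tool_rot: [-3.141, -0.0, 1.255]
contact_force: [0.6, 1.3, -0.5]
grip_width: 0.0854
finger_force: 0.0
t 1.48 pos [ 0.48224924 -0.27036564  0.22549012] rpy [-1.79951997e+02 -2.03374687e-02  7.15558719e+01] shift mm [ 0.3 -0.4  0.5] twist 0.06
```

View pics/w2b.png

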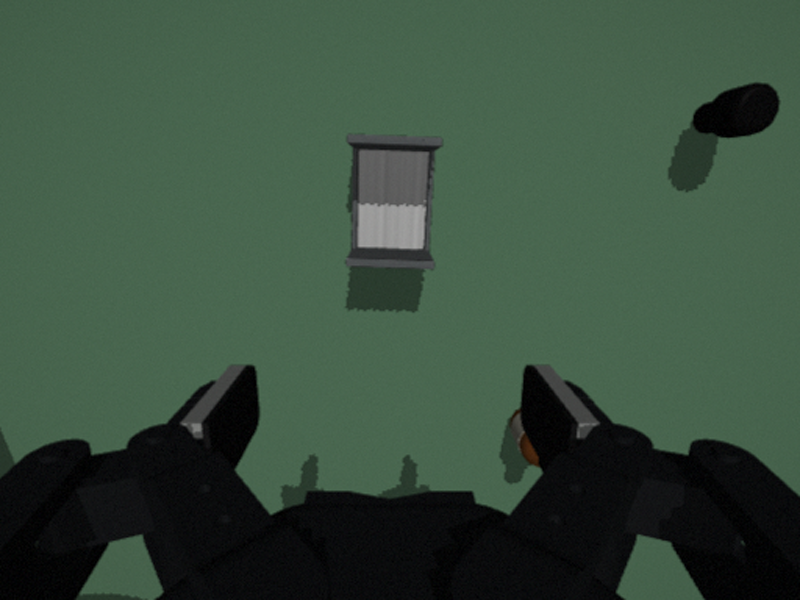

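The cradle is seen square on: the far cheek top runs (347,135)–(442,138), the near one (347,265)–(434,268). Their outer corners at z = 0.062 give the pose.

Run:
```python
from h import *
np.set_printoptions(precision=4,suppress=True)
w=ld('w2')
P=np.array([ray(w,(u+.5)/1.5625-.5,(v+.5)/1.5625-.5,.062) for u,v in [(347,134),(443,137),(347,266),(435,269)]]);print(P,P.mean(0))
d=lambda a,b:print(np.linalg.norm(b-a),np.degrees(np.arctan2(*(b-a)[1::-1])))
d(P[0],P[1]);d(P[2],P[3]);d(P[2],P[0]);d(P[3],P[1]);d((P[2]+P[3])/2,(P[0]+P[1])/2)
Q=[ray(w,(u+.5)/1.5625-.5,(v+.5)/1.5625-.5,.010) for u,v in [(358,150),(428,152),(358,248),(424,249)]]
print(np.mean(Q,0))
go(.5134-.05*np.cos(np.radians(107)),.31-.05*np.sin(np.radians(107)),.225,107)
go(.529-.05*np.cos(np.radians(107)),.2594-.05*np.sin(np.radians(107)),.225,107)
```

```text
[[ 0.4842 -0.1717  0.062 ]
 [ 0.5445 -0.1934  0.062 ]
 [ 0.4543 -0.256   0.062 ]
 [ 0.5138 -0.2777  0.062 ]] [ 0.4992 -0.2247  0.062 ]
0.06404012886164377 -19.807470691522393
0.063425986800863 -20.08028503938167
0.08939759270943558 70.43155959618969
0.08969914319121416 70.0380095500763
0.08954783984481283 70.23445325589262
[ 0.4986 -0.2251  0.01  ]
t 1.48 pos [ 0.4822 -0.2704  0.2255] rpy [-179.952    -0.0203   71.5559] shift mm [ 519.7 -125.1    0.8] twist -35.44
t 1.48 pos [ 0.4822 -0.2704  0.2255] rpy [-179.952    -0.0203   71.5559] shift mm [476.6 -94.3   0.7] twist -35.44
```

```bash
python3 -m jog '[{"grip":1,"tx":39.7,"ty":-7.9,"tz":0,"twist":0},{"grip":1,"tx":39.7,"ty":-7.9,"tz":0,"twist":0},{"grip":1,"tx":39.7,"ty":-7.9,"tz":0,"twist":0},{"grip":1,"tx":39.7,"ty":-7.9,"tz":0,"twist":0},{"grip":1,"tx":39.7,"ty":-7.9,"tz":0,"twist":0},{"grip":1,"tx":39.7,"ty":-7.9,"tz":0,"twist":0},{"grip":1,"tx":39.7,"ty":-7.9,"tz":0,"twist":0},{"grip":1,"tx":39.7,"ty":-7.9,"tz":0,"twist":0}]'
python3 -m jog '[{"grip":1,"tx":39.7,"ty":-7.9,"tz":0,"twist":0},{"grip":1,"tx":39.7,"ty":-7.9,"tz":0,"twist":0},{"grip":1,"tx":39.7,"ty":-7.9,"tz":0,"twist":0},{"grip":1,"tx":39.7,"ty":-7.9,"tz":0,"twist":0},{"grip":1,"tx":0,"ty":0,"tz":0,"twist":-7.1},{"grip":1,"tx":0,"ty":0,"tz":0,"twist":-7.1},{"grip":1,"tx":0,"ty":0,"tz":0,"twist":-7.1},{"grip":1,"tx":0,"ty":0,"tz":0,"twist":-7.1}]'
python3 -m jog '[{"grip":1,"tx":0,"ty":0,"tz":0,"twist":-7.1},{"grip":1,"tx":0,"ty":0,"tz":0,"twist":0}]'
python3 - <<'E'
from h import *
w,f=wcam('w3');go(.529,.2594,.225,107)
cv2.imwrite('pics/w3b.png',cv2.convertScaleAbs(cv2.resize(f[:256],(800,400),interpolation=cv2.INTER_CUBIC),alpha=1.5))
E
```

```text
t: 2.15
ee_pos: [0.522, 0.0527, 0.2259]
tool_rot: [3.142, 0.0, 1.246]
contact_force: [0.1, -0.7, -0.2]
grip_width: 0.0853
finger_force: 0.0
t: 2.82
ee_pos: [0.5419, 0.2121, 0.2255]
tool_rot: [-3.141, 0.0, 1.75]
contact_force: [-0.1, 0.2, -0.5]
grip_width: 0.0852
finger_force: 0.0
t: 2.98
ee_pos: [0.542, 0.2116, 0.2256]
tool_rot: [-3.141, -0.0, 1.872]
contact_force: [0.4, -1.0, 0.3]
grip_width: 0.0857
finger_force: 0.0
t 3.03 pos [0.54208289 0.2114827  0.22566827] rpy [-1.79969960e+02 -1.72519990e-03  1.06879184e+02] shift mm [49.7  1.4  0.7] twist -0.12
```

View pics/w3b.png

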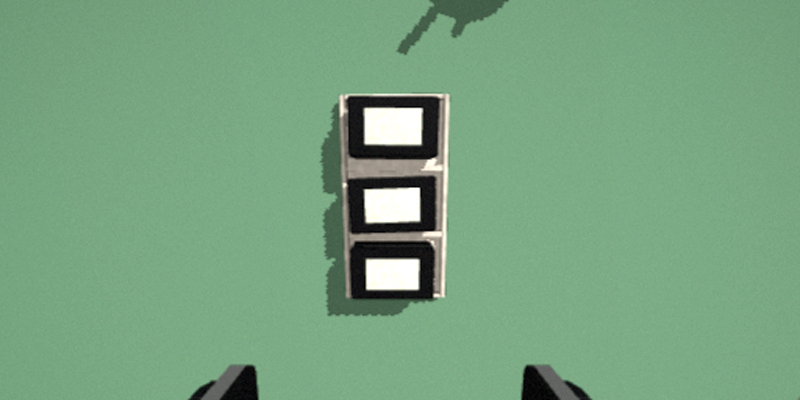

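The three lids show labels centred at (393.5,127), (393,205) and (392,274). They are nearly square to the tool.

Run:
```python
from h import *
np.set_printoptions(precision=4,suppress=True)
w=ld('w3')
f=lambda u,v,z:ray(w,(u+.5)/1.5625-.5,(v+.5)/1.5625-.5,z)
P=np.array([f(*p,.046) for p in [(393.5,127),(393,205),(392,274)]])
T=np.array([f(*p,.013) for p in [(340,95),(449,95),(346,298),(444,298)]])
print(P,T,T.mean(0));d=P[0]-P[2];print(np.degrees(np.arctan2(d[1],d[0])),np.linalg.norm(d))
d=T[0]+T[1]-T[2]-T[3];print(np.degrees(np.arctan2(d[1],d[0])),np.linalg.norm(d)/2)
for p in P: go(p[0],p[1],.1,107)
```

```text
[[0.5141 0.3084 0.046 ]
 [0.5297 0.2573 0.046 ]
 [0.5443 0.208  0.046 ]] [[0.4679 0.3214 0.013 ]
 [0.5465 0.3457 0.013 ]
 [0.5153 0.1699 0.013 ]
 [0.5948 0.1946 0.013 ]] [0.5312 0.2579 0.013 ]
106.73606675704485 0.10476098899144999
107.54749621062295 0.15876106237054055
t 3.03 pos [0.5421 0.2115 0.2257] rpy [-179.97     -0.0017  106.8792] shift mm [100.8   1.4 125.7] twist -0.12
t 3.03 pos [0.5421 0.2115 0.2257] rpy [-179.97     -0.0017  106.8792] shift mm [ 47.5   1.5 125.7] twist -0.12
t 3.03 pos [0.5421 0.2115 0.2257] rpy [-179.97     -0.0017  106.8792] shift mm [ -3.9   1.1 125.7] twist -0.12
```

```bash
python3 -m jog '[{"grip":1,"tx":-3.9,"ty":1.2,"tz":38,"twist":0},{"grip":1,"tx":0,"ty":0,"tz":38,"twist":0},{"grip":1,"tx":0,"ty":0,"tz":38,"twist":0},{"grip":1,"tx":0,"ty":0,"tz":36,"twist":0},{"grip":1,"tx":0,"ty":0,"tz":25,"twist":0},{"grip":1,"tx":0,"ty":0,"tz":11,"twist":0},{"grip":1,"tx":0,"ty":0,"tz":0,"twist":0},{"grip":1,"tx":0,"ty":0,"tz":0,"twist":0}]'
python3 -m jog '[{"grip":0.7,"tx":0,"ty":0,"tz":0,"twist":0},{"grip":0.6,"tx":0,"ty":0,"tz":0,"twist":0},{"grip":0.6,"tx":0,"ty":0,"tz":0,"twist":0},{"grip":0.6,"tx":0,"ty":0,"tz":0,"twist":0},{"grip":0.6,"tx":0,"ty":0,"tz":0,"twist":0},{"grip":0.6,"tx":0,"ty":0,"tz":0,"twist":0}]'
python3 - <<'E'
from h import *
o=robot.get_obs();print(o['ee_pos'],o['grip_width'],o['finger_force'],o['contact_force'],o['ft_torque'],o['tau'].round(2))
E
```

```text
t: 3.7
ee_pos: [0.545, 0.2082, 0.0403]
tool_rot: [3.142, -0.0, 1.868]
contact_force: [-0.2, -0.1, 0.4]
grip_width: 0.0854
finger_force: 0.0
t: 4.2
ee_pos: [0.5447, 0.2082, 0.0404]
tool_rot: [3.141, 0.0, 1.87]
contact_force: [-0.3, -0.6, 0.3]
grip_width: 0.0514
finger_force: 0.0
[0.54474252 0.20817198 0.04040674] 0.05135172974392645 0.0 [-0.26776686 -0.58948762  0.32775607] [0.04407484 0.01899922 0.00871082] [ 0.000e+00 -5.205e+01 -2.300e+01 -0.000e+00 -1.000e-02  0.000e+00]
```

Run:
```python
from h import *
w,f=wcam('w4');s=robot.camera('side');t=robot.camera('top')['frame']
cv2.imwrite('pics/side1.png',np.vstack([np.hstack([cv2.resize(s['frame'],(400,300)),cv2.resize(f,(400,300))]),np.hstack([cv2.resize(t[180:270,110:230],(400,300)),np.zeros((300,400,3),np.uint8)])]))
np.save('side.npy',{'mtx':s['mtx'],'cam_to_world':s['cam_to_world']},allow_pickle=True)
print(proj(s,[.5447,.2082,.04]))
```

```text
[264.3812643  228.14111222]
```

View pics/side1.png

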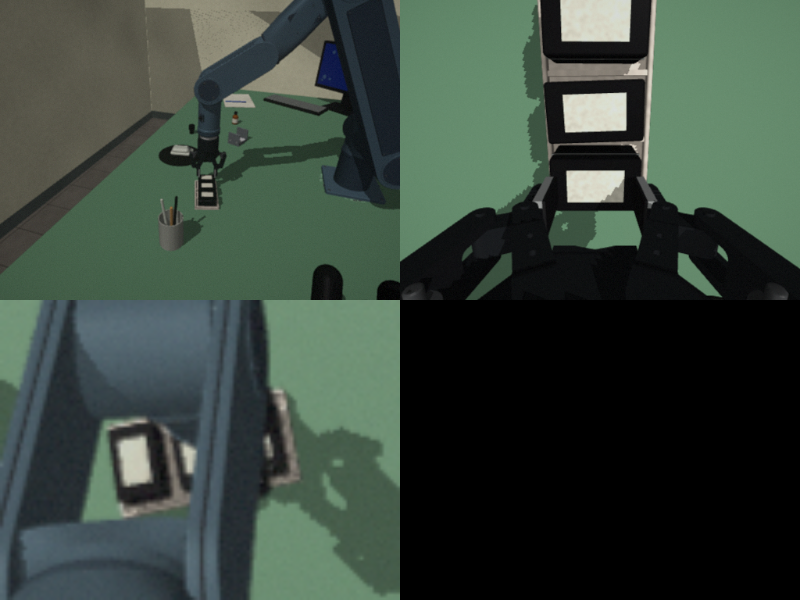

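The wrist view (top right) shows the fingers straddling the near box. The side view confirms they are at the tray end. I'll read the width and force again before closing further.

```bash
python3 -m jog '[{"grip":0.3,"tx":0,"ty":0,"tz":0,"twist":0},{"grip":0.3,"tx":0,"ty":0,"tz":0,"twist":0}]'
python3 - <<'E'
from h import *
w,f=wcam('w5');print(robot.get_obs()['grip_width'],robot.get_obs()['finger_force'])
cv2.imwrite('pics/w5b.png',cv2.convertScaleAbs(cv2.resize(f[130:370,90:430],(800,565),interpolation=cv2.INTER_CUBIC),alpha=1.6))
E
```

```text
t: 4.52
ee_pos: [0.5449, 0.2082, 0.0404]
tool_rot: [3.141, 0.0, 1.871]
contact_force: [-1.6, 0.7, 9.7]
grip_width: 0.0281
finger_force: 4.7
0.025435207766177588 2.6469371022358246
```

View pics/w5b.png

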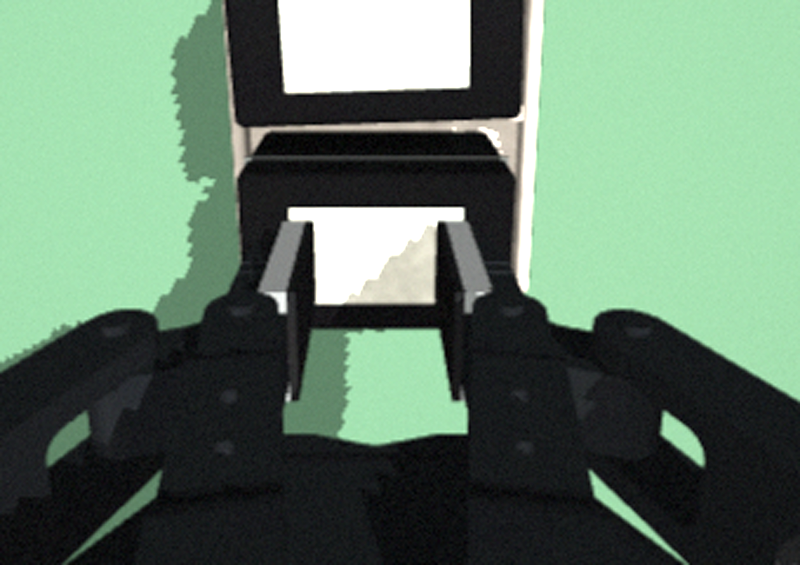

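The fingertips, at (288,258) and (465,258), are over the lid and pressing on it with about 10 N. So they sit higher than I assumed. I'll open, back off, and work out the true tip position from the pictures.

```bash
python3 -m jog '[{"grip":1,"tx":0,"ty":0,"tz":-10,"twist":0},{"grip":1,"tx":0,"ty":0,"tz":-10,"twist":0},{"grip":1,"tx":0,"ty":0,"tz":-10,"twist":0},{"grip":1,"tx":0,"ty":0,"tz":0,"twist":0},{"grip":1,"tx":0,"ty":0,"tz":0,"twist":0}]'
python3 - <<'E'
from h import *
np.set_printoptions(precision=4,suppress=True)
c=robot.camera('wrist');M=np.array(c['mount']);K=np.array(c['mtx']);print(M)
w={'mtx':K,'cam_to_world':M}
# tip-face centre pixels: open (800-scale) and nearly shut (crop), intersect with tool plane x=0
for n,(u,v),(u2,_) in [('open',(220/1.5625,397/1.5625),(560/1.5625,0)),('25mm',(90+288/2.353,130+258/2.353),(90+465/2.353,0))]:
    for uu in (u,u2):
        d=M[:3,:3]@np.linalg.inv(K)@[uu,v,1];o=M[:3,3];print(n,o+d*(0-o[0])/d[0])
w5=ld('w5')
g=lambda u,v,z:ray(w5,90+u/2.353,130+v/2.353,z)
for z in (.042,.046,.05):print('near box lid corners',g(240,170,z),g(515,170,z),np.linalg.norm(g(240,170,z)-g(515,170,z)),g(375,256,z))
E
```

```text
t: 4.98
ee_pos: [0.5454, 0.2083, 0.0712]
tool_rot: [3.139, 0.0, 1.871]
contact_force: [0.1, -0.3, -1.0]
grip_width: 0.0842
finger_force: 0.0
[[-0.0003 -0.9648 -0.2629  0.066 ]
 [ 1.      0.     -0.0013 -0.0003]
 [ 0.0013 -0.2629  0.9648 -0.148 ]
 [ 0.      0.      0.      1.    ]]
open [ 0.     -0.0534 -0.0235]
open [ 0.      0.0529 -0.0235]
25mm [ 0.     -0.0205 -0.0071]
25mm [ 0.      0.0205 -0.0071]
near box lid corners [0.5089 0.2176 0.042 ] [0.5697 0.2364 0.042 ] 0.06369435856695538 [0.5452 0.2061 0.042 ]
near box lid corners [0.5093 0.2191 0.046 ] [0.5685 0.2373 0.046 ] 0.06195336715881478 [0.5446 0.2079 0.046 ]
near box lid corners [0.5098 0.2205 0.05  ] [0.5673 0.2383 0.05  ] 0.06021237575067418 [0.5441 0.2097 0.05  ]
```

Run:
```python
from h import *
np.set_printoptions(precision=4,suppress=True)
c=robot.camera('wrist');M=np.array(c['mount']);K=np.array(c['mtx'])
for n,u,v in [('open tip',247/1.5625,367/1.5625),('open back',190/1.5625,428/1.5625),('25 tip',90+300/2.353,130+223/2.353),('25 back',90+268/2.353,130+290/2.353)]:
    for x in (-.011,.0,.011):
        d=M[:3,:3]@np.linalg.inv(K)@[u,v,1];o=M[:3,3];print(n,o+d*(x-o[0])/d[0])
```

```text
open tip [-0.011  -0.0607  0.0237]
open tip [ 0.     -0.0521 -0.0009]
open tip [ 0.011  -0.0434 -0.0254]
open back [-0.011  -0.0642 -0.0234]
open back [ 0.     -0.055  -0.0412]
open back [ 0.011  -0.0459 -0.059 ]
25 tip [-0.011  -0.0234  0.0413]
25 tip [ 0.     -0.0201  0.0142]
25 tip [ 0.011  -0.0168 -0.0128]
25 back [-0.011  -0.0264 -0.0018]
25 back [ 0.     -0.0227 -0.0227]
25 back [ 0.011  -0.019  -0.0436]
```

The visible tip edges put the open fingertips about 25 mm behind the reported TCP. That agrees with the fingers closing above the lid. I'll use tip z ≈ ee z + 0.018 at 64 mm opening, so I descend to ee z ≈ 0.006 in stages.

```bash
python3 -m jog '[{"grip":1,"tx":0,"ty":0,"tz":25,"twist":0},{"grip":1,"tx":0,"ty":0,"tz":12,"twist":0},{"grip":1,"tx":0,"ty":0,"tz":10,"twist":0},{"grip":1,"tx":0,"ty":0,"tz":0,"twist":0}]'
python3 -m jog '[{"grip":1,"tx":0,"ty":0,"tz":7,"twist":0},{"grip":1,"tx":0,"ty":0,"tz":7,"twist":0},{"grip":1,"tx":0,"ty":0,"tz":4,"twist":0},{"grip":1,"tx":0,"ty":0,"tz":0,"twist":0}]'
python3 -m jog '[{"grip":0.6,"tx":0,"ty":0,"tz":0,"twist":0},{"grip":0.6,"tx":0,"ty":0,"tz":0,"twist":0},{"grip":0.6,"tx":0,"ty":0,"tz":0,"twist":0},{"grip":0.6,"tx":0,"ty":0,"tz":0,"twist":0},{"grip":0.6,"tx":0,"ty":0,"tz":0,"twist":0}]'
```

```text
t: 5.42
ee_pos: [0.5425, 0.2077, 0.0203]
tool_rot: [-3.137, -0.001, 1.87]
contact_force: [-0.1, 0.3, 1.3]
grip_width: 0.0853
finger_force: 0.0
t: 5.75
ee_pos: [0.5441, 0.208, 0.0041]
tool_rot: [-3.14, -0.0, 1.87]
contact_force: [0.0, 0.1, -0.6]
grip_width: 0.0852
finger_force: 0.0
t: 6.17
ee_pos: [0.5451, 0.2082, 0.0056]
tool_rot: [3.14, 0.0, 1.87]
contact_force: [-0.1, 0.1, 3.8]
grip_width: 0.0629
finger_force: 66.3
```

```bash
python3 -m jog '[{"grip":0.6,"tx":0,"ty":0,"tz":-4,"twist":0},{"grip":0.6,"tx":0,"ty":0,"tz":-4,"twist":0},{"grip":0.6,"tx":0,"ty":0,"tz":0,"twist":0},{"grip":0.6,"tx":0,"ty":0,"tz":0,"twist":0},{"grip":0.6,"tx":0,"ty":0,"tz":0,"twist":0},{"grip":0.6,"tx":0,"ty":0,"tz":0,"twist":0}]'
for i in 1 2 3 4; do python3 -m jog '[{"grip":0.6,"tx":0,"ty":0,"tz":0,"twist":0}]' | grep -E 'contact|ee_pos|width'; done
```

```text
t: 6.67
ee_pos: [0.5443, 0.2081, 0.0127]
tool_rot: [-3.141, -0.0, 1.87]
contact_force: [0.1, -0.1, -0.9]
grip_width: 0.0631
finger_force: 65.7
ee_pos: [0.5443, 0.2081, 0.0127]
contact_force: [0.4, 0.3, -1.1]
grip_width: 0.0631
ee_pos: [0.5444, 0.2081, 0.0127]
contact_force: [-0.7, -0.1, -0.8]
grip_width: 0.0634
ee_pos: [0.5444, 0.2081, 0.0127]
contact_force: [-0.0, 0.5, -1.5]
grip_width: 0.0632
ee_pos: [0.5445, 0.2081, 0.0128]
contact_force: [-0.3, -0.3, -1.8]
grip_width: 0.0633
```

That is about 1.2 N, so this box is empty. I'll put it back and weigh the middle one.

```bash
python3 -m jog '[{"grip":0.6,"tx":0,"ty":0,"tz":4,"twist":0},{"grip":0.6,"tx":0,"ty":0,"tz":3,"twist":0},{"grip":0.6,"tx":0,"ty":0,"tz":1,"twist":0},{"grip":0.6,"tx":0,"ty":0,"tz":0,"twist":0},{"grip":0.75,"tx":0,"ty":0,"tz":0,"twist":0},{"grip":1,"tx":0,"ty":0,"tz":0,"twist":0},{"grip":1,"tx":0,"ty":0,"tz":0,"twist":0},{"grip":1,"tx":0,"ty":0,"tz":0,"twist":0}]'
python3 -m jog '[{"grip":1,"tx":0,"ty":0,"tz":-20,"twist":0},{"grip":1,"tx":0,"ty":0,"tz":-35,"twist":0},{"grip":1,"tx":26,"ty":0,"tz":0,"twist":0},{"grip":1,"tx":25.5,"ty":0.5,"tz":0,"twist":0},{"grip":1,"tx":0,"ty":0,"tz":0,"twist":0}]'
python3 - <<'E'
from h import *
go(.5297,.2573,.006,107)
E
```

```text
t: 7.67
ee_pos: [0.5444, 0.2081, 0.0046]
tool_rot: [-3.141, -0.0, 1.87]
contact_force: [-0.1, 0.1, 0.2]
grip_width: 0.0858
finger_force: 0.0
t: 8.08
ee_pos: [0.5288, 0.2608, 0.0606]
tool_rot: [3.14, -0.002, 1.872]
contact_force: [-0.4, 0.9, 0.2]
grip_width: 0.0854
finger_force: 0.0
t 8.08 pos [0.52884578 0.26083663 0.06064419] rpy [ 1.79923665e+02 -9.94620869e-02  1.07269941e+02] shift mm [-3.7 -0.3 54.6] twist 0.27
```

```bash
python3 -m jog '[{"grip":1,"tx":0,"ty":0,"tz":25,"twist":0},{"grip":1,"tx":0,"ty":0,"tz":15,"twist":0},{"grip":1,"tx":0,"ty":0,"tz":10,"twist":0},{"grip":1,"tx":0,"ty":0,"tz":5,"twist":0},{"grip":1,"tx":0,"ty":0,"tz":0,"twist":0},{"grip":1,"tx":0,"ty":0,"tz":0,"twist":0}]'
python3 -m jog '[{"grip":0.6,"tx":0,"ty":0,"tz":0,"twist":0},{"grip":0.6,"tx":0,"ty":0,"tz":0,"twist":0},{"grip":0.6,"tx":0,"ty":0,"tz":0,"twist":0},{"grip":0.6,"tx":0,"ty":0,"tz":0,"twist":0},{"grip":0.6,"tx":0,"ty":0,"tz":0,"twist":0}]'
python3 -m jog '[{"grip":0.6,"tx":0,"ty":0,"tz":-4,"twist":0},{"grip":0.6,"tx":0,"ty":0,"tz":-4,"twist":0},{"grip":0.6,"tx":0,"ty":0,"tz":0,"twist":0},{"grip":0.6,"tx":0,"ty":0,"tz":0,"twist":0},{"grip":0.6,"tx":0,"ty":0,"tz":0,"twist":0},{"grip":0.6,"tx":0,"ty":0,"tz":0,"twist":0}]'
for i in 1 2 3; do python3 -m jog '[{"grip":0.6,"tx":0,"ty":0,"tz":0,"twist":0}]' | grep -E 'contact|ee_pos|width'; done
```

```text
t: 8.58
ee_pos: [0.5301, 0.2573, 0.005]
tool_rot: [-3.142, 0.0, 1.87]
contact_force: [0.1, -0.2, 0.3]
grip_width: 0.0853
finger_force: 0.0
t: 9.0
ee_pos: [0.5308, 0.2576, 0.0062]
tool_rot: [3.139, 0.0, 1.87]
contact_force: [0.3, -0.5, 5.0]
grip_width: 0.0633
finger_force: 67.1
t: 9.5
ee_pos: [0.5295, 0.2574, 0.0125]
tool_rot: [-3.141, -0.0, 1.871]
contact_force: [-0.1, -0.8, -3.4]
grip_width: 0.0633
finger_force: 66.4
ee_pos: [0.5295, 0.2574, 0.0126]
contact_force: [-0.4, 0.1, -3.0]
grip_width: 0.0631
ee_pos: [0.5296, 0.2574, 0.0127]
contact_force: [-1.5, 0.3, -3.0]
grip_width: 0.0635
ee_pos: [0.5297, 0.2574, 0.0127]
contact_force: [0.1, 0.3, -3.4]
grip_width: 0.0632
```

That is about 3.2 N, so the middle box holds the lens. I'll lift it out and set it down on free desk at about (0.48, 0.03).

```bash
python3 -m jog '[{"grip":0.6,"tx":0,"ty":0,"tz":-15,"twist":0},{"grip":0.6,"tx":0,"ty":0,"tz":-30,"twist":0},{"grip":0.6,"tx":0,"ty":0,"tz":-25,"twist":0},{"grip":0.6,"tx":-10,"ty":-6,"tz":0,"twist":0},{"grip":0.6,"tx":-25,"ty":-14,"tz":0,"twist":0},{"grip":0.6,"tx":-32,"ty":-18,"tz":0,"twist":0},{"grip":0.6,"tx":-35,"ty":-20,"tz":0,"twist":0},{"grip":0.6,"tx":-35,"ty":-20,"tz":0,"twist":0}]'
python3 -m jog '[{"grip":0.6,"tx":-35,"ty":-20,"tz":0,"twist":0},{"grip":0.6,"tx":-20,"ty":-12,"tz":0,"twist":0},{"grip":0.6,"tx":-10,"ty":-5,"tz":0,"twist":0},{"grip":0.6,"tx":0,"ty":0,"tz":20,"twist":0},{"grip":0.6,"tx":0,"ty":0,"tz":25,"twist":0},{"grip":0.6,"tx":0,"ty":0,"tz":15,"twist":0},{"grip":0.6,"tx":0,"ty":0,"tz":5,"twist":0},{"grip":0.6,"tx":0,"ty":0,"tz":0,"twist":0}]'
python3 -m jog '[{"grip":0.6,"tx":0,"ty":0,"tz":0,"twist":0},{"grip":0.6,"tx":0,"ty":0,"tz":0,"twist":0}]'
```

```text
t: 10.42
ee_pos: [0.4943, 0.1021, 0.0821]
tool_rot: [-3.141, 0.0, 1.872]
contact_force: [0.6, -1.6, -3.5]
grip_width: 0.0628
finger_force: 67.1
t: 11.08
ee_pos: [0.4782, 0.0309, 0.0164]
tool_rot: [-3.138, -0.002, 1.871]
contact_force: [-1.4, 0.3, -3.2]
grip_width: 0.0631
finger_force: 66.9
t: 11.25
ee_pos: [0.4805, 0.0307, 0.0187]
tool_rot: [3.14, 0.001, 1.871]
contact_force: [0.3, 0.2, -2.9]
grip_width: 0.0633
finger_force: 66.9
```

```bash
python3 -m jog '[{"grip":0.6,"tx":0,"ty":0,"tz":6,"twist":0},{"grip":0.6,"tx":0,"ty":0,"tz":4,"twist":0},{"grip":0.6,"tx":0,"ty":0,"tz":3,"twist":0},{"grip":0.6,"tx":0,"ty":0,"tz":0,"twist":0},{"grip":0.6,"tx":0,"ty":0,"tz":0,"twist":0}]'
python3 -m jog '[{"grip":0.6,"tx":0,"ty":0,"tz":2,"twist":0},{"grip":0.6,"tx":0,"ty":0,"tz":0,"twist":0},{"grip":0.6,"tx":0,"ty":0,"tz":0,"twist":0}]'
python3 -m jog '[{"grip":0.6,"tx":0,"ty":0,"tz":1,"twist":0},{"grip":0.6,"tx":0,"ty":0,"tz":0,"twist":0},{"grip":0.6,"tx":0,"ty":0,"tz":0,"twist":0}]'
```

```text
t: 11.67
ee_pos: [0.4794, 0.0306, 0.0047]
tool_rot: [-3.141, -0.0, 1.871]
contact_force: [1.2, -0.9, -3.3]
grip_width: 0.0633
finger_force: 67.1
t: 11.92
ee_pos: [0.4796, 0.0305, 0.0029]
tool_rot: [-3.142, -0.0, 1.871]
contact_force: [0.2, -0.0, -3.8]
grip_width: 0.0632
finger_force: 67.1
t: 12.17
ee_pos: [0.4798, 0.0305, 0.0022]
tool_rot: [3.141, 0.0, 1.871]
contact_force: [-1.1, -1.2, 1.7]
grip_width: 0.063
finger_force: 67.4
```

It has touched down. Now I release, rise, turn 90° and take it across the narrow side.

```bash
python3 -m jog '[{"grip":0.75,"tx":0,"ty":0,"tz":0,"twist":0},{"grip":1,"tx":0,"ty":0,"tz":0,"twist":0},{"grip":1,"tx":0,"ty":0,"tz":0,"twist":0},{"grip":1,"tx":0,"ty":0,"tz":0,"twist":0},{"grip":1,"tx":0,"ty":0,"tz":-15,"twist":0},{"grip":1,"tx":0,"ty":0,"tz":-30,"twist":0},{"grip":1,"tx":0,"ty":0,"tz":-25,"twist":0},{"grip":1,"tx":0,"ty":0,"tz":0,"twist":7}]'
python3 -m jog '[{"grip":1,"tx":0,"ty":0,"tz":0,"twist":7},{"grip":1,"tx":0,"ty":0,"tz":0,"twist":7},{"grip":1,"tx":0,"ty":0,"tz":0,"twist":7},{"grip":1,"tx":0,"ty":0,"tz":0,"twist":7},{"grip":1,"tx":0,"ty":0,"tz":0,"twist":7},{"grip":1,"tx":0,"ty":0,"tz":0,"twist":7},{"grip":1,"tx":0,"ty":0,"tz":0,"twist":7},{"grip":1,"tx":0,"ty":0,"tz":0,"twist":7}]'
python3 -m jog '[{"grip":1,"tx":0,"ty":0,"tz":0,"twist":7},{"grip":1,"tx":0,"ty":0,"tz":0,"twist":7},{"grip":1,"tx":0,"ty":0,"tz":0,"twist":7},{"grip":1,"tx":0,"ty":0,"tz":0,"twist":6},{"grip":1,"tx":0,"ty":0,"tz":0,"twist":0},{"grip":1,"tx":0,"ty":0,"tz":0,"twist":0}]'
python3 - <<'E'
from h import *
go(.4798,.0305,.002,17.2)
w,f=wcam('w6');cv2.imwrite('pics/w6b.png',cv2.resize(f,(800,600),interpolation=cv2.INTER_CUBIC))
E
```

```text
t: 12.83
ee_pos: [0.483, 0.03, 0.0764]
tool_rot: [3.134, 0.003, 1.749]
contact_force: [0.7, -0.1, 0.7]
grip_width: 0.0854
finger_force: 0.0
t: 13.5
ee_pos: [0.4797, 0.0305, 0.072]
tool_rot: [3.141, -0.0, 0.765]
contact_force: [0.3, -0.6, 0.6]
grip_width: 0.0851
finger_force: 0.0
t: 14.0
ee_pos: [0.4797, 0.0305, 0.072]
tool_rot: [3.141, -0.0, 0.303]
contact_force: [-0.8, -0.1, 0.2]
grip_width: 0.0852
finger_force: 0.0
t 14.0 pos [0.47966737 0.03048631 0.07199524] rpy [ 1.79993474e+02 -1.34444129e-02  1.73539013e+01] shift mm [ 0.1  0.  70. ] twist 0.15
```

View pics/w6b.png

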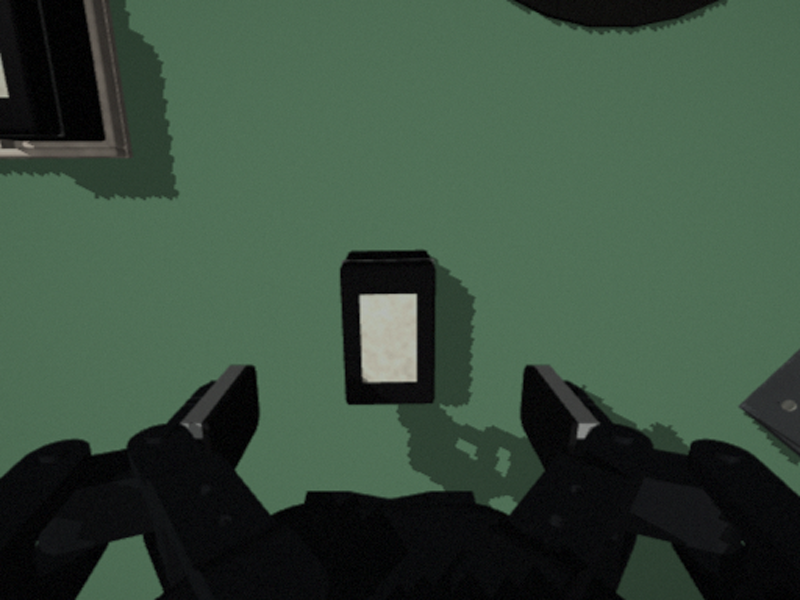

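The box stands upright, with its label centred at (388,338) midway between the fingers, and the jaws clear it. I'll descend to ee z = 0.006 and grip.

```bash
python3 -m jog '[{"grip":1,"tx":0,"ty":0,"tz":25,"twist":0},{"grip":1,"tx":0,"ty":0,"tz":20,"twist":0},{"grip":1,"tx":0,"ty":0,"tz":14,"twist":0},{"grip":1,"tx":0,"ty":0,"tz":7,"twist":0},{"grip":1,"tx":0,"ty":0,"tz":0,"twist":0},{"grip":0.7,"tx":0,"ty":0,"tz":0,"twist":0},{"grip":0.35,"tx":0,"ty":0,"tz":0,"twist":0},{"grip":0.35,"tx":0,"ty":0,"tz":0,"twist":0}]'
python3 -m jog '[{"grip":0.35,"tx":0,"ty":0,"tz":0,"twist":0},{"grip":0.35,"tx":0,"ty":0,"tz":0,"twist":0},{"grip":0.35,"tx":0,"ty":0,"tz":0,"twist":0},{"grip":0.35,"tx":0,"ty":0,"tz":0,"twist":0}]'
```

```text
t: 14.72
ee_pos: [0.4804, 0.0304, 0.0068]
tool_rot: [3.141, -0.002, 0.3]
contact_force: [0.6, 0.4, -0.5]
grip_width: 0.0515
finger_force: 0.0
t: 15.05
ee_pos: [0.4805, 0.0304, 0.007]
tool_rot: [3.141, -0.002, 0.3]
contact_force: [0.2, -0.4, 5.6]
grip_width: 0.0392
finger_force: 61.7
```

```bash
python3 -m jog '[{"grip":0.35,"tx":0,"ty":0,"tz":-15,"twist":0},{"grip":0.35,"tx":0,"ty":0,"tz":-30,"twist":-3},{"grip":0.35,"tx":0,"ty":0,"tz":-30,"twist":-7},{"grip":0.35,"tx":0,"ty":0,"tz":-25,"twist":-7},{"grip":0.35,"tx":0,"ty":0,"tz":0,"twist":-7},{"grip":0.35,"tx":0,"ty":0,"tz":0,"twist":-7},{"grip":0.35,"tx":0,"ty":0,"tz":0,"twist":-7},{"grip":0.35,"tx":0,"ty":0,"tz":0,"twist":-7}]'
python3 -m jog '[{"grip":0.35,"tx":0,"ty":0,"tz":0,"twist":-5},{"grip":0.35,"tx":0,"ty":0,"tz":0,"twist":-2.8},{"grip":0.35,"tx":-18,"ty":8,"tz":0,"twist":0},{"grip":0.35,"tx":-36,"ty":16,"tz":0,"twist":0},{"grip":0.35,"tx":-36,"ty":16,"tz":0,"twist":0},{"grip":0.35,"tx":-36,"ty":16,"tz":0,"twist":0},{"grip":0.35,"tx":-36,"ty":16,"tz":0,"twist":0},{"grip":0.35,"tx":-36,"ty":16,"tz":0,"twist":0}]'
python3 -m jog '[{"grip":0.35,"tx":-22,"ty":10,"tz":0,"twist":0},{"grip":0.35,"tx":-10,"ty":5,"tz":0,"twist":0},{"grip":0.35,"tx":0,"ty":0,"tz":0,"twist":0},{"grip":0.35,"tx":0,"ty":0,"tz":0,"twist":0},{"grip":0.35,"tx":0,"ty":0,"tz":0,"twist":0}]'
python3 - <<'E'
from h import *
go(.499,-.2249,.04,70.1)
w,f=wcam('w7');cv2.imwrite('pics/w7b.png',cv2.convertScaleAbs(cv2.resize(f,(800,600),interpolation=cv2.INTER_CUBIC),alpha=1.6))
E
```

```text
t: 15.72
ee_pos: [0.479, 0.0306, 0.1059]
tool_rot: [-3.141, 0.0, 1.091]
contact_force: [-0.6, 0.0, -3.5]
grip_width: 0.0392
finger_force: 61.2
t: 16.38
ee_pos: [0.4937, -0.1871, 0.1057]
tool_rot: [-3.141, -0.0, 1.222]
contact_force: [0.7, 0.5, -3.2]
grip_width: 0.0389
finger_force: 61.3
t: 16.8
ee_pos: [0.4969, -0.2191, 0.1054]
tool_rot: [-3.14, -0.001, 1.222]
contact_force: [0.4, 0.2, -3.5]
grip_width: 0.039
finger_force: 61.3
t 16.8 pos [ 0.49692309 -0.21914184  0.10543947] rpy [-1.79891630e+02 -6.31670548e-02  7.00108391e+01] shift mm [-4.8  4.  65.4] twist -0.09
```

View pics/w7b.png

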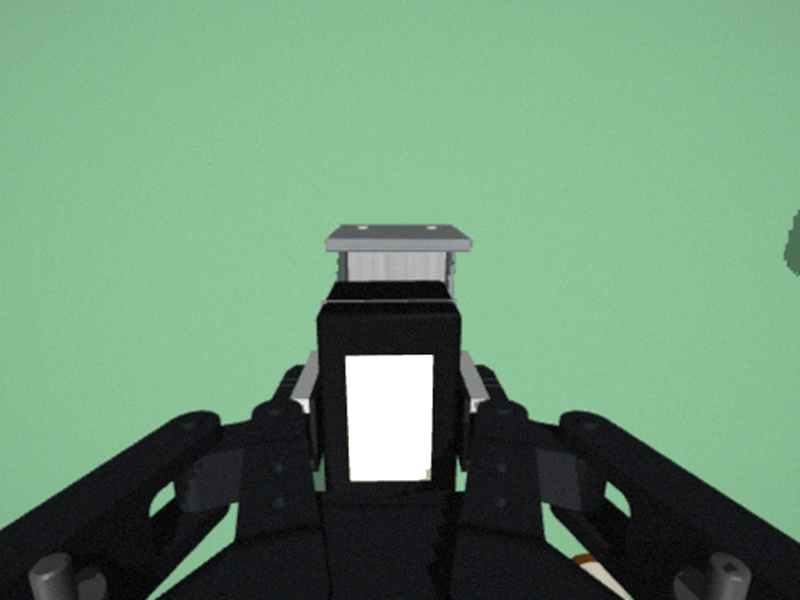

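The held box is straight, with its label at (345–433, 355–481). The far cheek's top outer edge runs from (327,239) to (471,239). I'll check both against the cradle pose.

Run:
```python
from h import *
np.set_printoptions(precision=4,suppress=True)
w=ld('w7');f=lambda u,v,z:ray(w,(u+.5)/1.5625-.5,(v+.5)/1.5625-.5,z)
a,b=f(327,239,.062),f(471,239,.062);print(a,b,np.linalg.norm(a-b),np.degrees(np.arctan2(*(b-a)[1::-1])))
y=np.array([np.cos(np.radians(70.1)),np.sin(np.radians(70.1)),0]);print('cradle c',(a+b)/2-.045*y)
L=np.mean([f(u,v,.1405) for u,v in [(345,355),(433,355),(349,481),(433,481)]],0);print('label',L)
o=robot.get_obs();R=rot(o['tool_rot']);print('label in tool mm',R.T@(L-o['ee_pos'])*1000, 'to cradle',R.T@(np.array([.499,-.2249,L[2]])-L)*1000)
```

```text
[ 0.4849 -0.1718  0.062 ] [ 0.5438 -0.1932  0.062 ] 0.0626809917257251 -19.98717915755971
cradle c [ 0.499  -0.2248  0.062 ]
label [ 0.4965 -0.2207  0.1405]
label in tool mm [ -1.7636  -0.0926 -34.8977] to cradle [-3.1274  3.8376 -0.0083]
```

```bash
python3 -m jog '[{"grip":0.35,"tx":-3.8,"ty":3.9,"tz":0,"twist":0},{"grip":0.35,"tx":0,"ty":0,"tz":10,"twist":0},{"grip":0.35,"tx":0,"ty":0,"tz":18,"twist":0},{"grip":0.35,"tx":0,"ty":0,"tz":18,"twist":0},{"grip":0.35,"tx":0,"ty":0,"tz":16,"twist":0},{"grip":0.35,"tx":0,"ty":0,"tz":12,"twist":0},{"grip":0.35,"tx":0,"ty":0,"tz":6,"twist":0},{"grip":0.35,"tx":0,"ty":0,"tz":0,"twist":0}]'
python3 -m jog '[{"grip":0.35,"tx":0,"ty":0,"tz":3,"twist":0},{"grip":0.35,"tx":0,"ty":0,"tz":2,"twist":0},{"grip":0.35,"tx":0,"ty":0,"tz":0,"twist":0},{"grip":0.35,"tx":0,"ty":0,"tz":0,"twist":0}]'
python3 -m jog '[{"grip":0.35,"tx":0,"ty":0,"tz":2,"twist":0},{"grip":0.35,"tx":0,"ty":0,"tz":1,"twist":0},{"grip":0.35,"tx":0,"ty":0,"tz":0,"twist":0},{"grip":0.35,"tx":0,"ty":0,"tz":0,"twist":0}]'
```

```text
t: 17.52
ee_pos: [0.4989, -0.2246, 0.024]
tool_rot: [-3.138, -0.001, 1.222]
contact_force: [0.9, 0.5, -4.1]
grip_width: 0.0392
finger_force: 61.4
t: 17.85
ee_pos: [0.5003, -0.226, 0.0215]
tool_rot: [3.141, 0.0, 1.221]
contact_force: [-0.2, -1.3, -3.7]
grip_width: 0.0392
finger_force: 61.4
t: 18.18
ee_pos: [0.4999, -0.2258, 0.0179]
tool_rot: [-3.142, -0.0, 1.221]
contact_force: [-0.3, -1.0, -3.4]
grip_width: 0.0388
finger_force: 61.4
```

```bash
python3 -m jog '[{"grip":0.35,"tx":1.5,"ty":-1,"tz":0,"twist":0},{"grip":0.35,"tx":0,"ty":0,"tz":1,"twist":0},{"grip":0.35,"tx":0,"ty":0,"tz":1,"twist":0},{"grip":0.35,"tx":0,"ty":0,"tz":0,"twist":0},{"grip":0.35,"tx":0,"ty":0,"tz":0,"twist":0}]'
python3 -m jog '[{"grip":0.35,"tx":0,"ty":0,"tz":1,"twist":0},{"grip":0.35,"tx":0,"ty":0,"tz":1,"twist":0},{"grip":0.35,"tx":0,"ty":0,"tz":0,"twist":0},{"grip":0.35,"tx":0,"ty":0,"tz":0,"twist":0}]'
python3 -m jog '[{"grip":0.35,"tx":0,"ty":0,"tz":1,"twist":0},{"grip":0.35,"tx":0,"ty":0,"tz":0,"twist":0},{"grip":0.35,"tx":0,"ty":0,"tz":0,"twist":0}]'
```

```text
t: 18.6
ee_pos: [0.4995, -0.2239, 0.016]
tool_rot: [-3.142, -0.0, 1.221]
contact_force: [-0.2, 0.5, -1.6]
grip_width: 0.039
finger_force: 61.5
t: 18.93
ee_pos: [0.4996, -0.224, 0.0139]
tool_rot: [3.141, -0.0, 1.221]
contact_force: [0.1, 1.3, -1.0]
grip_width: 0.0392
finger_force: 61.5
t: 19.18
ee_pos: [0.4997, -0.2241, 0.013]
tool_rot: [3.141, 0.0, 1.221]
contact_force: [0.2, 0.5, 0.1]
grip_width: 0.0391
finger_force: 61.9
```

```bash
python3 -m jog '[{"grip":0.35,"tx":0,"ty":0,"tz":0.6,"twist":0},{"grip":0.35,"tx":0,"ty":0,"tz":0,"twist":0},{"grip":0.35,"tx":0,"ty":0,"tz":0,"twist":0}]'
python3 -m jog '[{"grip":0.5,"tx":0,"ty":0,"tz":0,"twist":0},{"grip":0.6,"tx":0,"ty":0,"tz":0,"twist":0},{"grip":1,"tx":0,"ty":0,"tz":0,"twist":0},{"grip":1,"tx":0,"ty":0,"tz":0,"twist":0},{"grip":1,"tx":0,"ty":0,"tz":0,"twist":0},{"grip":1,"tx":0,"ty":0,"tz":0,"twist":0}]'
python3 -m jog '[{"grip":1,"tx":0,"ty":0,"tz":-15,"twist":0},{"grip":1,"tx":0,"ty":0,"tz":-30,"twist":0},{"grip":1,"tx":0,"ty":0,"tz":-35,"twist":0},{"grip":1,"tx":0,"ty":0,"tz":-35,"twist":0},{"grip":1,"tx":-15,"ty":0,"tz":-35,"twist":0},{"grip":1,"tx":-15,"ty":0,"tz":-20,"twist":0},{"grip":1,"tx":0,"ty":0,"tz":0,"twist":0},{"grip":1,"tx":0,"ty":0,"tz":0,"twist":0}]'
python3 - <<'E'
from h import *
w,f=wcam('w8');t=robot.camera('top')['frame']
r=lambda x,s:cv2.convertScaleAbs(cv2.resize(x,s,interpolation=cv2.INTER_CUBIC),alpha=1.6)
cv2.imwrite('pics/w8b.png',np.hstack([r(f[60:260,156:356],(400,400)),r(t[195:260,130:212],(400,317)) if 0 else r(t[190:260,130:200],(400,400))]))
E
```

```text
t: 19.43
ee_pos: [0.4997, -0.2241, 0.013]
tool_rot: [3.141, 0.0, 1.221]
contact_force: [-1.6, 2.2, 5.4]
grip_width: 0.0392
finger_force: 62.6
t: 19.93
ee_pos: [0.4995, -0.224, 0.0122]
tool_rot: [-3.142, 0.0, 1.221]
contact_force: [-0.4, 0.8, 0.3]
grip_width: 0.0853
finger_force: 0.0
t: 20.6
ee_pos: [0.4897, -0.2532, 0.1837]
tool_rot: [3.138, 0.001, 1.22]
contact_force: [0.1, -0.6, -1.0]
grip_width: 0.0853
finger_force: 0.0
```

View pics/w8b.png

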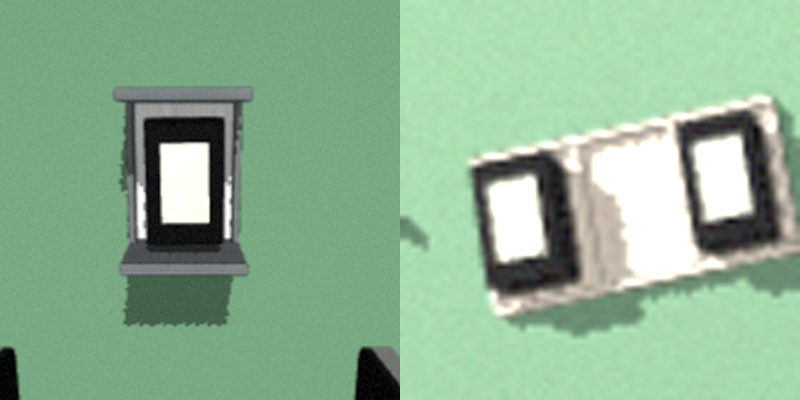

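The box stands upright between the cheeks, with its lid at (145–223, 118–250). It bottomed on the plate's stop before I released it. The two empty boxes are flat in the outer compartments, and the gripper is clear, so I'm handing in.

```bash
python3 -c "
from plant import robot
print(robot.hand_in())"
```

```text
the job is handed in; nothing more can be done
None
```

The middle box, at about 3.2 N (roughly 330 g), holds the lens and now stands upright in the cradle; it met the plate's stop just before I released it, the empties are flat in the tray, and the job was handed in at about 20.7 s (one slip: the fingers pressed about 10 N on a lid before the first grasp).

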